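# Bond-test a converter housing on two faces and hold it over the mirror

### The job

Earth-bond check of the aluminium converter housing with the bow handle: with either one of its short end faces square to the brass bar, press the bar gently in by about 8 mm and keep it there for a second, then give the housing a quarter turn and do the same with either one of its long side faces. Then lift the housing and finish while still holding it in the air, centred over the flat square mirror, its underside about 10 cm up, steady and level, so that the underside can be read in the mirror. Do not tip the housing over or ram the bar, and leave the other things on the bench where they are.

Things in the scene. Friction and masses are not known exactly. Their poses are not given: they have to be found in the camera images.
- module: the converter housing: loose aluminium box 100 (its x) x 70 (its y) x 40 high, 0.34 to 0.59 kg, with a dark steel bow handle on top; short end faces at x = -50 and +50, long side faces at y = -35 and +35; origin in the middle of its underside, z up; it starts flat on the bench on the left or the right
- handle (a point): middle of the handle's bar, 77 above the housing's underside, straight above its origin; the bar runs along the housing's x, 10 wide (y) and 14 high, 80 long, 60 free between its two posts; its underside is 30 above the housing's lid; the housing balances there
- bracket: bent steel bracket fixed to the bench, in the middle: an upright 110 wide, 45 high, with a foot plate behind it; a sprung brass bar stands in front of the upright; origin on the bench straight below the middle of the bar's front face (bar at rest); its x points horizontally into the bar, the way to press; its y runs along the bar
- contact_face (a point): middle of the brass bar's front face, 26 above the bench; it moves with the bar; the bar is 70 long and 16 high (18 to 34 above the bench), its front face stands 50 in front of the upright
- contact (a joint): how far the brass bar is pressed in, in m: 0 at rest, stop at 0.025; the spring takes about 1.2 N to start, 2.8 N at 8 mm, 6 N at the stop, and returns the bar when let go
- mirror: flat square mirror in a thin black frame, 120 x 120, 8 high, fixed on the bench on the side where the housing is not; origin under its centre
- plain_box: bystander: smaller plain aluminium box without a handle, 80 x 50 x 26; origin under its centre
- board: bystander: small green circuit board with parts on it, 70 x 50, 16 high; origin under its centre
- screwdriver: bystander: screwdriver lying on the bench; origin near its middle
- spool: bystander: grey spool, 60 in diameter, 46 high; origin under its centre
- meter: bystander: grey handheld meter lying flat, 150 x 75, 43 high; origin under its centre
- jar: bystander: small clear jar with a cap, 56 in diameter, 70 high; origin under its centre
Mind the look-alikes: they are no part of the job. Leave any brown or red look-alike of the module alone.

How it is judged:
By the outcome, as a careful person would: the job done as asked, in the order asked, and still so for the second after the job is handed in, while the arm keeps its last pose, push and grip.
It also fails if it takes over 61 s, if anything falls off the work surface, if the arm or the gripper's body presses on something with over 40 N, if the wrist force passes 120 N, or if a joint passes its speed limit or range.

### The arm

A 6-joint arm with a two-finger parallel gripper is mounted at the origin on the work surface. World frame = base frame: x ahead of the robot, y to its left, z up, the work surface at z = 0. Lengths are in m, angles in rad, forces in N, time in s.
With the tool pointing down it reaches from about 0.35 to 0.925 m from the base axis. Payload 6.4 kg.
Tool frame: the origin (TCP) lies at the very end of the fingers, on their centre line; the grasp point (between the pads) lies env.tcp_to_grasp behind it (env.tcp_to_grasp is the distance from the TCP to the grasp point, in m); z points along the fingers, y is the line along which they close (so a half turn about z gives the same grasp; the last joint's range is limited). The gripper opens to 85 mm and grips with 20 to 120 N. Pads are 22 mm wide; open, the fingers measure 114 mm over their backs; the gripper's body (76 mm by 85 mm) begins 54 mm behind the grasp point. The pads swing forward as they close: fully open they stand 13 mm farther back than shut.
Start: joints at [-1.378, 0.245, 1.558, -0, 1.339, -0.174], TCP at [0.233, -0.607, 0.198] pointing down, gripper open.
Joint ranges: [-3.13, 3.13], [-1.02, 2.26], [0.13, 2.54], [-0.95, 4.09], [0.21, 2.88], [-2.74, 2.74]. Speed limits (rad/s): [2.57, 2.57, 3.14, 3.14, 3.14, 3.14].

### API

Orientations are given as a unit quaternion [w, x, y, z].
In Python, from bench import env gives the robot as it stands. The module is installed in compiled form; this text tells all that it offers.
- The arm moves only by the tool arm_command, never from a script. Its argument "targets" is a list of rows, each a list of 4 numbers: the shift along the tool's x, y, z scaled (see below), then the turn about the tool's z scaled (see below). In form: [[dx, dy, dz, spin], ...]. A call has 1 to 5 rows; each row shifts and turns the commanded pose from where the row before left it, along the tool's axes as they then stand; what a row does not reach is not made up. The controller multiplies each number of a shift by 150 mm and each number of a turn by 30 degrees. A row lasts 1/10 s, in which the tool goes at most 50 mm and 8.59 degrees, less where a joint would pass 70% of its speed; a pose out of reach is approached as far as the arm can. A call with a number of a shift or a turn outside -1 to 1 is refused whole. A call with a gripper value outside its range is refused whole. "grip" is the opening, from 0 (shut) to 1 (fully open), set as the call begins (left out, the last holds). The fingers move at their own pace and stop on an object; the grip force is fixed at half the most. Time passes only in rows, so rows that do not move let the fingers close. It gives the time, the measured TCP pose, the force, the opening and the grip force at its end, in the units of the state.
- env.observe(): the state, without advancing time (a new reading comes with each control period).
- env.capture(name): name is "side" or "top"; returns the picture (480x640x3 uint8, red, green, blue); there is no depth.
- env.camera_model(name): a dict with "K" (3x3 intrinsics, pixels), "distortion" ([k1, k2, p1, p2, k3] as OpenCV has them; the pictures are not rectified), "extrinsics" (4x4, takes a point from world to camera coordinates). Camera axes: x right, y up, looking along -z (the intrinsics and any distortion apply to the point x, -y, -z); pixel columns grow to the right and rows downward; lengths in m; the calibration is good to about 2 mm. A picture is of the moment at which its call begins. camera_model takes no time and is no camera call.
- env.close_job(): hands the job in; it is judged then, once.
The state is a dict: "time": time; "joints": joint angles; "joint_velocities": joint speeds; "tau": joint torques, N m; "tool_pos": TCP position; "tcp_rot": TCP orientation; "contact_force": force on the tool from outside, world axes, zero at the start; "ft_torque": the same for the moment, N m; "grip_width": finger opening in m; "gripper_force": force on a finger pad.
Only numpy, scipy, OpenCV 4.12 (cv2) and the standard library are available. Lean on these libraries where they do the work, as an engineer would, in place of code of your own. Each camera call takes 0.05 s, during which the arm holds its last target. There are 200 camera calls.

## Working session

There is one attempt and no reset: what is moved stays moved. The work goes in short steps, Python scripts to look and compute and a tool call to move; the robot and the scene stay as the last step left them, time stands still between calls to the robot, and variables do not carry over. Pictures are saved under pics/ and viewed, at most 10 in all, crops included, and the job is handed in when it is done.

Besides the shell and the picture viewer there is one more tool, called after "Emit:" as name(argument=value, ...), one argument or row to a line, values as JSON. arm_command: Moves the arm, as the interface text tells. Shifts and turns lie within -1 to 1; 1 stands for 150 mm of shift or 30 degrees of turn. Its arguments: {"type":"object","properties":{"targets":{"type":"array","items":{"type":"array","items":{"type":"number","minimum":-1,"maximum":1}}},"grip":{"type":"number"}},"required":["targets"]}

```bash
mkdir -p pics; python3 - <<'E'
from bench import env
import cv2,numpy as np
for n in ("top","side"):
    im=env.capture(n); cv2.imwrite(f"pics/{n}0.png",im[:,:,::-1])
    c=env.camera_model(n); print(n,np.round(c["K"],1).tolist(),np.round(c["distortion"],4),np.round(c["extrinsics"],4).tolist())
o=env.observe(); print(o,env.tcp_to_grasp)
E
```

```text
top [[477.9, 0.0, 317.1], [0.0, 477.9, 235.6], [0.0, 0.0, 1.0]] [-0.0414  0.      0.      0.      0.    ] [[-0.0125, -0.9996, -0.0243, 0.0559], [0.985, -0.0165, 0.1718, -0.5639], [-0.1721, -0.0218, 0.9848, -1.1764], [0.0, 0.0, 0.0, 1.0]]
side [[576.1, 0.0, 323.9], [0.0, 576.1, 233.2], [0.0, 0.0, 1.0]] [-0.0361  0.      0.      0.      0.    ] [[0.9788, -0.2047, 0.0109, -0.5086], [0.1334, 0.6766, 0.7242, -0.1538], [-0.1557, -0.7073, 0.6895, -1.5786], [0.0, 0.0, 0.0, 1.0]]
{'time': 0.1, 'joints': array([-1.37811063e+00,  2.45743599e-01,  1.55890536e+00, -3.21148491e-05,
        1.33868673e+00, -1.74094234e-01]), 'joint_velocities': array([ 1.39045274e-03, -1.74056669e-04, -3.08731235e-03, -6.11689124e-05,
        2.78126005e-04, -1.00541165e-03]), 'tau': array([ 9.99158983e-04, -4.30671859e+01, -3.27128971e+01, -1.10860403e-04,
        2.85537913e-03, -5.28703524e-06]), 'tool_pos': array([ 0.23298866, -0.60620639,  0.19678385]), 'tcp_rot': array([-8.71331258e-04,  9.83230087e-01,  1.82367311e-01, -2.37241622e-05]), 'contact_force': array([-0.43044216, -0.30630288, -0.79923693]), 'ft_torque': array([-0.0366346 ,  0.02800372, -0.02982079]), 'gripper_force': 0.0, 'grip_width': 0.08539177076306367} 0.0187
```

View pics/top0.png

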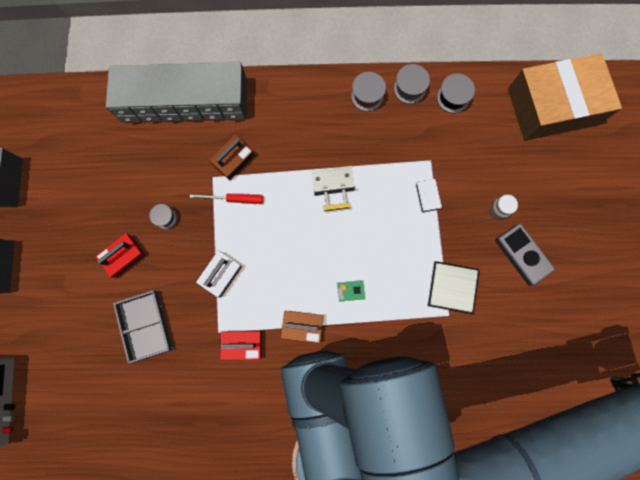

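View pics/side0.png

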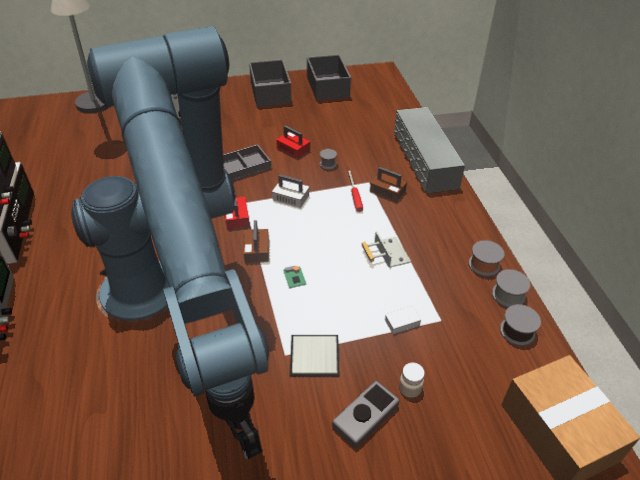

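The top view shows the silver housing with a handle at about (220,273). The bracket with the brass bar is at (335,200), the mirror at (454,287) and the plain box at (428,195). The other handled boxes are brown or red. Next I'll enlarge the crops and measure.

```bash
cat > h.py <<'E'
from bench import env
import cv2,numpy as np
def ray(n,px):
    c=env.camera_model(n); E=np.array(c["extrinsics"]); K=np.array(c["K"])
    u=cv2.undistortPoints(np.array(px,float).reshape(-1,1,2),K,np.array(c["distortion"])).reshape(-1,2)
    d=np.c_[u[:,0],-u[:,1],-np.ones(len(u))]@E[:3,:3]
    return -E[:3,:3].T@E[:3,3],d
def plane(n,px,z):
    o,d=ray(n,px); return o+d*((z-o[2])/d[:,2])[:,None]
def tri(p1,p2):   # top px, side px
    A=np.zeros((3,3));b=np.zeros(3)
    for n,p in (("top",p1),("side",p2)):
        o,d=ray(n,[p]);d=d[0]/np.linalg.norm(d[0]);M=np.eye(3)-np.outer(d,d);A+=M;b+=M@o
    return np.linalg.solve(A,b)
def crop(im,x,y,w,h,s): return cv2.resize(im[y:y+h,x:x+w],None,fx=s,fy=s,interpolation=cv2.INTER_CUBIC)
E
python3 - <<'E'
import cv2,numpy as np
from h import *
t=cv2.imread("pics/top0.png");s=cv2.imread("pics/side0.png")
a=np.vstack([np.hstack([crop(t,190,245,66,50,6),crop(t,300,160,66,50,6)]),np.hstack([crop(s,260,165,66,50,6),crop(s,350,225,66,50,6)])])
cv2.imwrite("pics/c0.png",a);print(a.shape)
hsv=cv2.cvtColor(t,cv2.COLOR_BGR2HSV)
m=cv2.inRange(hsv,(15,90,90),(35,255,255));m[:170]=0;m[230:]=0;m[:,:300]=0;m[:,370:]=0
print("brass",cv2.minAreaRect(cv2.findNonZero(m)),cv2.boundingRect(m))
g=cv2.cvtColor(t,cv2.COLOR_BGR2GRAY)
mm=(g<60).astype(np.uint8);mm[:255]=0;mm[325:]=0;mm[:,:420]=0;mm[:,490:]=0
mm=cv2.morphologyEx(mm,cv2.MORPH_CLOSE,np.ones((3,3)))
k,l,st,ce=cv2.connectedComponentsWithStats(mm);i=1+np.argmax(st[1:,4]);r=cv2.minAreaRect(cv2.findNonZero((l==i).astype(np.uint8)))
print("mirror",st[i],r,plane("top",[r[0]],0.008),plane("top",cv2.boxPoints(r),0.008))
E
```

```text
(600, 792, 3)
brass ((336.5000305175781, 206.50003051757812), (5.085423946380615, 25.427120208740234), 82.87498474121094) (324, 203, 26, 8)
mirror [443 262  37  53 159] ((458.5046081542969, 288.13104248046875), (37.24968338012695, 48.32973861694336), 7.431407928466797) [[ 0.42739902 -0.31676923  0.008     ]] [[ 0.37297464 -0.25782261  0.008     ]
 [ 0.49685426 -0.28079768  0.008     ]
 [ 0.48257464 -0.37670695  0.008     ]
 [ 0.35912134 -0.35222948  0.008     ]]
```

View pics/c0.png

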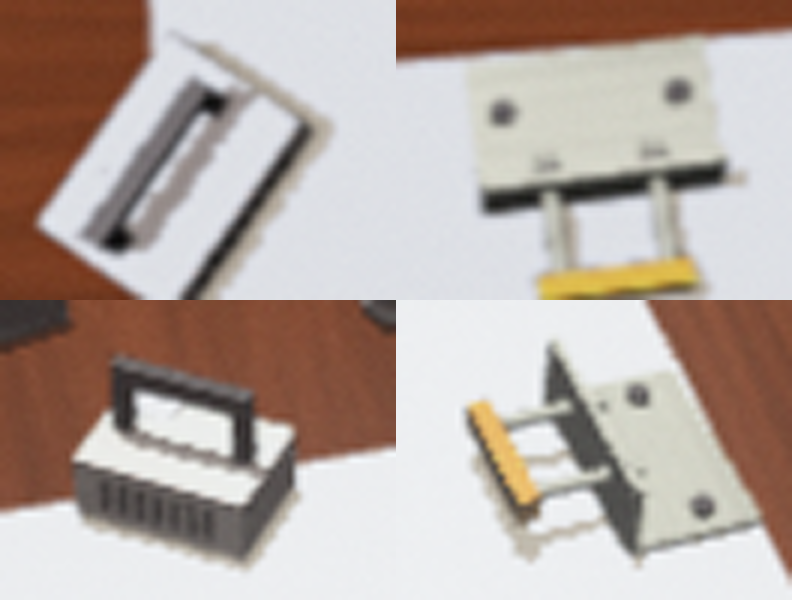

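The crop shows the housing turned diagonally, with the handle bar's top strip from (195,88) to (95,238) in the top crop. In the side crop it runs from (118,60) to (253,95). The brass bar lies slightly skewed in front of the upright. I'll turn these pixels into world poses.

```bash
python3 - <<'E'
from h import *
np.set_printoptions(precision=4,suppress=True)
f=lambda x,y,ox,oy:(ox+(x+.5)/6-.5,oy+(y+.5)/6-.5)
T=cv2.imread("pics/top0.png");S=cv2.imread("pics/side0.png")
L=plane("top",[f(170,35,190,245),f(38,225,190,245),f(310,125,190,245)],.04)
print("lid",L, "centre",(L[1]+L[2])/2,[np.linalg.norm(L[0]-L[i]) for i in(1,2)],np.degrees(np.arctan2(*(L[0]-L[1])[1::-1])),np.degrees(np.arctan2(*(L[2]-L[0])[1::-1])))
a=[tri(f(197,88,190,245),f(118,60,260,165)),tri(f(95,238,190,245),f(253,95,260,165))]
b=plane("top",[f(197,88,190,245),f(95,238,190,245)],.084)
print("handle tri",a,"plane",b,b.mean(0),np.degrees(np.arctan2(*(b[0]-b[1])[1::-1])))
u=plane("top",[f(482,193,300-66,160),f(726,163,300-66,160)],.045)
print("upright top edge",u,u.mean(0),np.linalg.norm(u[0]-u[1]),"normal yaw",np.degrees(np.arctan2(*(u[0]-u[1])[1::-1]))-90)
for n,I,(x0,y0,x1,y1),z in(("top",T,(310,195,365,220),.034),("side",S,(355,230,380,262),.034)):
    hsv=cv2.cvtColor(I,cv2.COLOR_BGR2HSV)
    m=np.zeros(hsv.shape[:2],np.uint8);m[y0:y1,x0:x1]=cv2.inRange(hsv,(12,90,60),(35,255,255))[y0:y1,x0:x1]
    r=cv2.minAreaRect(cv2.findNonZero(m));bx=cv2.boxPoints(r)
    print(n,"bar",r,bx.tolist(),"\n",plane(n,bx,z),plane(n,[r[0]],z))
    for q in range(4): 
        pass
print("V col 336",T[198:214,330].tolist())
hsv=cv2.cvtColor(T,cv2.COLOR_BGR2HSV);m=cv2.inRange(T,(0,150,150),(255,255,255))&(((T[:,:,2].astype(int)-T[:,:,0])>5)*255).astype(np.uint8)
m[:255]=0;m[320:]=0;m[:,:420]=0;m[:,490:]=0
m=cv2.morphologyEx(m,cv2.MORPH_OPEN,np.ones((3,3)));r=cv2.minAreaRect(cv2.findNonZero(m));bx=plane("top",cv2.boxPoints(r),.008)
print("mirror",r,bx,bx.mean(0))
E
```

```text
lid [[0.5317 0.3052 0.04  ]
 [0.4505 0.3603 0.04  ]
 [0.4918 0.2438 0.04  ]] centre [0.4711 0.3021 0.04  ] [np.float64(0.09815886234348689), np.float64(0.07319217237606908)] -34.17519381635381 -123.02258733402023
handle tri [array([0.4667, 0.2735, 0.1266]), array([0.4791, 0.3291, 0.0481])] plane [[0.5029 0.2831 0.084 ]
 [0.4413 0.3242 0.084 ]] [0.4721 0.3037 0.084 ] -33.70631341693019
upright top edge [[ 0.6821  0.0546  0.045 ]
 [ 0.6936 -0.052   0.045 ]] [0.6879 0.0013 0.045 ] 0.10727303950725518 normal yaw 6.162724315965718
top bar ((336.5000305175781, 206.50003051757812), (5.085423946380615, 25.427120208740234), 82.87498474121094) [[323.5692443847656, 205.5538787841797], [348.8000183105469, 202.40003967285156], [349.4308166503906, 207.44618225097656], [324.2000427246094, 210.6000213623047]] 
 [[ 0.6472  0.03    0.034 ]
 [ 0.6545 -0.0364  0.034 ]
 [ 0.6409 -0.0377  0.034 ]
 [ 0.6336  0.0286  0.034 ]] [[ 0.644  -0.0039  0.034 ]]
side bar ((367.57958984375, 250.22926330566406), (18.834850311279297, 3.9904348850250244), 61.38954162597656) [[361.3184509277344, 242.9171600341797], [364.8216247558594, 241.00633239746094], [373.8407287597656, 257.5413818359375], [370.3375549316406, 259.45220947265625]] 
 [[ 0.6352  0.0242  0.034 ]
 [ 0.6472  0.0299  0.034 ]
 [ 0.6552 -0.0399  0.034 ]
 [ 0.6435 -0.0452  0.034 ]] [[ 0.6453 -0.0082  0.034 ]]
V col 336 [[198, 200, 202], [198, 199, 201], [198, 198, 200], [199, 199, 201], [198, 198, 202], [193, 194, 196], [161, 179, 190], [109, 184, 211], [80, 187, 219], [76, 188, 222], [70, 174, 207], [45, 107, 132], [79, 97, 110], [161, 168, 173], [217, 212, 211], [229, 223, 220]]
mirror ((453.80926513671875, 287.2398986816406), (42.27190017700195, 42.347930908203125), 8.746162414550781) [[ 0.3854 -0.2399  0.008 ]
 [ 0.4936 -0.2622  0.008 ]
 [ 0.4749 -0.3705  0.008 ]
 [ 0.3672 -0.3466  0.008 ]] [ 0.4303 -0.3048  0.008 ]
```

The housing is at about (0.472, 0.303) with yaw −34°. The bar's front face is at about (0.639, −0.004) with its normal at 6.3°, and the mirror centre is at (0.430, −0.305). I'll make a small planner that prints rows.

```bash
cat > plan.py <<'E'
import sys,numpy as np
from bench import env
# usage: plan.py mm_per_row  x,y,z,yaw [x,y,z,yaw ...]   (tool x yaw, deg; tool points down)
def pose():
    o=env.observe();w,x,y,z=o["tcp_rot"]
    return np.array(o["tool_pos"]),np.degrees(np.arctan2(2*(x*y+w*z),1-2*(y*y+z*z))),o
if __name__=="__main__":
    p,a,o=pose();print("now",p.round(4),round(a,2),"t",round(o["time"],2),"F",np.round(o["contact_force"],2),"w",round(o["grip_width"],4))
    st=float(sys.argv[1])/1000;rows=[]
    for wp in sys.argv[2:]:
        t=np.array(list(map(float,wp.split(","))));da=(t[3]-a+180)%360-180
        n=max(1,int(np.ceil(np.linalg.norm(t[:3]-p)/st)),int(np.ceil(abs(da)/8.4)));d=(t[:3]-p)/n
        for i in range(n):
            c,s=np.cos(np.radians(a)),np.sin(np.radians(a))
            r=[round(float(v),3) for v in((d[0]*c+d[1]*s)/.15,(d[0]*s-d[1]*c)/.15,-d[2]/.15,-da/n/30)]
            rows.append(r);p=p+d;a+=da/n
        rows.append("--")
    for i,r in enumerate(rows):print(r)
E
python3 plan.py 46 .46,-.1,.2,90 .4715,.303,.2,146 .4715,.303,.125,146
```

```text
now [ 0.233  -0.6062  0.1968] 21.02 t 0.1 F [-0.43 -0.31 -0.8 ] w 0.0854
[0.202, -0.201, -0.002, -0.177]
[0.219, -0.181, -0.002, -0.177]
[0.235, -0.16, -0.002, -0.177]
[0.249, -0.138, -0.002, -0.177]
[0.261, -0.114, -0.002, -0.177]
[0.27, -0.089, -0.002, -0.177]
[0.277, -0.064, -0.002, -0.177]
[0.282, -0.038, -0.002, -0.177]
[0.284, -0.012, -0.002, -0.177]
[0.284, 0.015, -0.002, -0.177]
[0.282, 0.041, -0.002, -0.177]
[0.277, 0.067, -0.002, -0.177]
[0.269, 0.092, -0.002, -0.177]
--
[0.299, 0.009, 0.0, -0.207]
[0.296, 0.041, 0.0, -0.207]
[0.29, 0.073, 0.0, -0.207]
[0.28, 0.104, 0.0, -0.207]
[0.267, 0.133, 0.0, -0.207]
[0.251, 0.162, 0.0, -0.207]
[0.232, 0.188, 0.0, -0.207]
[0.21, 0.212, 0.0, -0.207]
[0.186, 0.233, 0.0, -0.207]
--
[-0.0, 0.0, 0.25, 0.0]
[-0.0, 0.0, 0.25, 0.0]
--
```

Emit:
arm_command(
  targets=[
    [0.2,-0.2,0,-0.177],
    [0.22,-0.18,0,-0.177],
    [0.235,-0.16,0,-0.177],
    [0.25,-0.14,0,-0.177],
    [0.26,-0.115,0,-0.177],
  ],
  grip=1,
)

```text
time: 0.6
tool_pos: [0.3203, -0.41, 0.1972]
tcp_rot: [-0.0, 0.914, 0.405, 0.0]
contact_force: [0.2, -0.8, -0.0]
grip_width: 0.085
gripper_force: 0.0
```

Emit:
arm_command(
  targets=[
    [0.27,-0.09,0,-0.177],
    [0.277,-0.064,0,-0.177],
    [0.282,-0.038,0,-0.177],
    [0.284,-0.012,0,-0.177],
    [0.284,0.015,0,-0.177],
  ],
)

```text
time: 1.1
tool_pos: [0.4073, -0.2154, 0.1975]
tcp_rot: [-0.0, 0.797, 0.604, 0.0]
contact_force: [0.6, -0.2, 0.1]
grip_width: 0.0854
gripper_force: 0.0
```

Emit:
arm_command(
  targets=[
    [0.282,0.04,0,-0.177],
    [0.277,0.067,0,-0.177],
    [0.27,0.09,0,-0.177],
    [0.3,0.01,0,-0.207],
    [0.296,0.04,0,-0.207],
  ],
)

```text
time: 1.6
tool_pos: [0.4615, -0.0085, 0.1975]
tcp_rot: [-0.0, 0.624, 0.781, -0.0]
contact_force: [0.3, -0.7, -0.3]
grip_width: 0.0855
gripper_force: 0.0
```

Emit:
arm_command(
  targets=[
    [0.29,0.073,0,-0.207],
    [0.28,0.104,0,-0.207],
    [0.267,0.133,0,-0.207],
    [0.25,0.16,0,-0.207],
    [0.23,0.19,0,-0.207],
  ],
)

```text
time: 2.1
tool_pos: [0.4679, 0.2151, 0.1975]
tcp_rot: [-0.0, 0.392, 0.92, -0.0]
contact_force: [-0.0, 0.5, -0.6]
grip_width: 0.0851
gripper_force: 0.0
```

```bash
python3 plan.py 46 .4715,.303,.2,146 .4715,.303,.12,146
```

```text
now [0.4679 0.2151 0.1975] 133.78 t 2.1 F [-0.02  0.54 -0.59] w 0.0851
[0.203, 0.211, -0.008, -0.204]
[0.18, 0.232, -0.008, -0.204]
--
[0.0, -0.0, 0.267, -0.0]
[0.0, -0.0, 0.267, -0.0]
--
```

Emit:
arm_command(
  targets=[
    [0.2,0.21,0,-0.204],
    [0.18,0.232,0,-0.204],
    [0,0,0.26,0],
    [0,0,0.25,0],
    [0,0,0,0],
  ],
)

```text
time: 2.6
tool_pos: [0.468, 0.2993, 0.1151]
tcp_rot: [-0.005, 0.294, 0.956, -0.004]
contact_force: [-1.0, -1.0, -0.2]
grip_width: 0.0853
gripper_force: 0.0
```

```bash
python3 plan.py 30 .4715,.303,.058,146
python3 - <<'E'
from h import *
t=env.capture("top")[:,:,::-1];s=env.capture("side")[:,:,::-1]
cv2.imwrite("pics/c1.png",np.hstack([crop(t,180,225,80,100,5),crop(s,250,110,80,100,5)]))
E
```

```text
now [0.468  0.2993 0.1151] 145.8 t 2.6 F [-0.96 -0.98 -0.19] w 0.0853
[-0.003, 0.017, 0.19, -0.003]
[-0.003, 0.017, 0.19, -0.003]
--
```

View pics/c1.png

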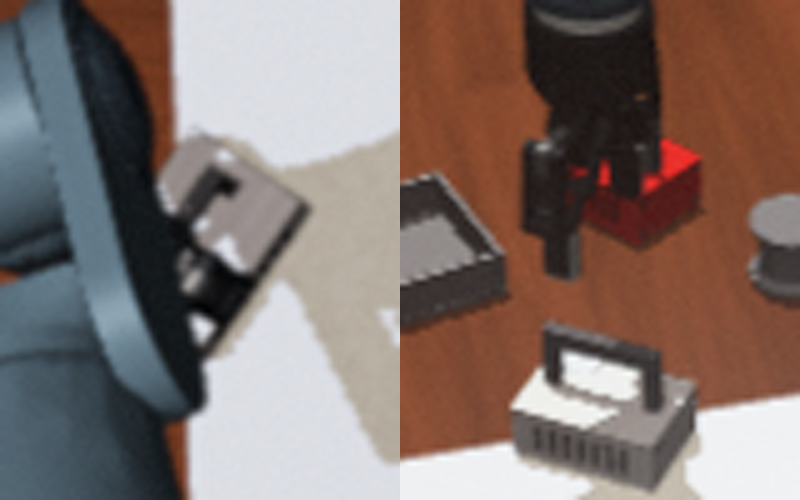

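The crops show the open fingers above the handle. In the side view the gap between fingertips and handle looks larger than I expected, so I'll check it numerically.

```bash
python3 - <<'E'
from h import *
np.set_printoptions(precision=4,suppress=True)
def proj(n,P):
    c=env.camera_model(n);E=np.array(c["extrinsics"]);F=np.diag([1,-1,-1])
    R=F@E[:3,:3];t=F@E[:3,3]
    return cv2.projectPoints(np.array(P,float).reshape(-1,1,3),cv2.Rodrigues(R)[0],t,np.array(c["K"]),np.array(c["distortion"]))[0].reshape(-1,2)
f=lambda x,y,ox,oy,k=6:(ox+(x+.5)/k-.5,oy+(y+.5)/k-.5)
a=[tri(f(197,88,190,245),f(253,95,260,165)),tri(f(95,238,190,245),f(118,60,260,165))]
print("handle tri",a[0],a[1],(a[0]+a[1])/2)
print("side plane", plane("side",[f(253,95,260,165),f(118,60,260,165)],.084))
y=np.radians(146);ty=np.array([np.sin(y),-np.cos(y),0]);T=np.array([.468,.2993,.128])
print("tips px in crop",(proj("side",[T+.043*ty,T-.043*ty])-[250,110])*5,"handle ends",(proj("side",[[.5029,.2831,.084],[.4413,.3242,.084]])-[250,110])*5)
print("lid side plane",plane("side",[f(695,383,170,110,5),f(545,355,170,110,5),f(515,410,170,110,5)],.04))
E
```

```text
handle tri [0.5051 0.2834 0.0823] [0.4418 0.3242 0.0839] [0.4735 0.3038 0.0831]
side plane [[0.5068 0.2813 0.084 ]
 [0.4423 0.3241 0.084 ]]
tips px in crop [[219.3266 247.3767]
 [160.778  325.2054]] handle ends [[252.1082 351.1162]
 [144.6465 323.0126]]
lid side plane [[0.5323 0.3027 0.04  ]
 [0.4422 0.3497 0.04  ]
 [0.4152 0.2979 0.04  ]]
```

Emit:
arm_command(
  targets=[
    [0,0,0,0],
  ],
)

```text
time: 2.8
tool_pos: [0.4743, 0.301, 0.1237]
tcp_rot: [0.001, 0.295, 0.956, 0.001]
contact_force: [0.5, -0.3, -0.4]
grip_width: 0.0851
gripper_force: 0.0
```

```bash
python3 plan.py 30 .473,.304,.058,146.5
python3 - <<'E'
from h import *
o=env.observe();print(o["joints"].round(3),o["joint_velocities"].round(3))
t=env.capture("top")[:,:,::-1];s=env.capture("side")[:,:,::-1]
cv2.imwrite("pics/c2.png",np.hstack([crop(t,180,225,80,100,5),crop(s,250,110,80,100,5)]))
E
```

```text
now [0.4743 0.301  0.1237] 145.73 t 2.8 F [ 0.53 -0.27 -0.41] w 0.0851
[0.006, 0.004, 0.146, -0.009]
[0.006, 0.004, 0.146, -0.009]
[0.006, 0.004, 0.146, -0.009]
--
[ 0.364  0.117  1.846  0.     1.174 -0.609] [ 0.    -0.011 -0.009  0.    -0.003  0.001]
```

View pics/c2.png

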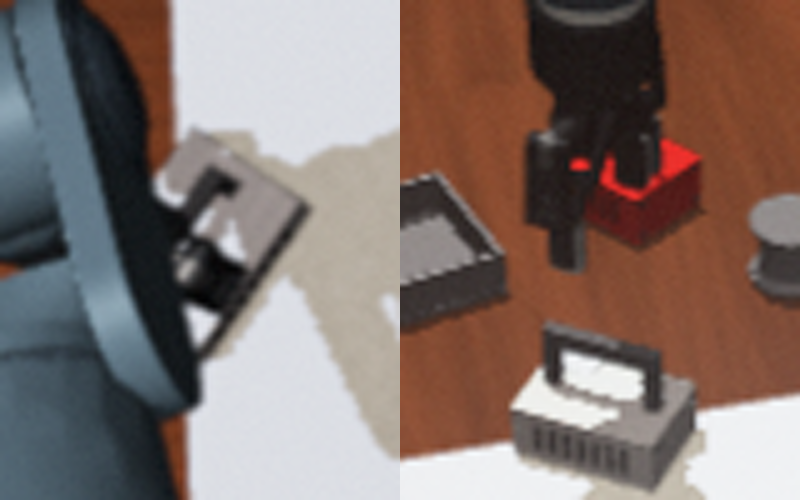

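The crops still show the fingertips about 9 px too high in the side view: (568,268) and (635,190). I'll project the expected fingertip positions into both views.

```bash
cat >> h.py <<'E'
def proj(n,P):
    c=env.camera_model(n);E=np.array(c["extrinsics"]);F=np.diag([1,-1,-1])
    return cv2.projectPoints(np.array(P,float).reshape(-1,1,3),cv2.Rodrigues(F@E[:3,:3])[0],F@E[:3,3],np.array(c["K"]),np.array(c["distortion"]))[0].reshape(-1,2)
E
python3 - <<'E'
from h import *
np.set_printoptions(precision=1,suppress=True)
y=np.radians(146);ty=np.array([np.sin(y),-np.cos(y),0]);T=np.array([.4743,.301,.1237])
for dz in(0,.013,.03,.05):
    P=[T+[0,0,dz]+.05*ty,T+[0,0,dz]-.05*ty]
    print(dz,"side",((proj("side",P)-[250,110])*5+[400,0]).tolist(),"top",((proj("top",P)-[180,225])*5).tolist())
E
```

```text
0 side [[633.4962914107467, 244.10233829074144], [565.9795461636363, 334.45315807931195]] top [[71.98813685155557, 164.14658523501657], [240.48765254519935, 278.0581786735368]]
0.013 side [[633.0544777711157, 227.26117745137287], [565.1734128420492, 317.4133608216745]] top [[64.44863227604799, 160.70705328619738], [234.7638625941164, 275.87608895626005]]
0.03 side [[632.4706581270124, 204.98855105324992], [564.1075183238911, 294.86704751713233]] top [[54.33145462915036, 156.09095681930995], [227.08017639215115, 272.9464832067819]]
0.05 side [[631.7748702545907, 178.4168253032432], [562.8362221064947, 267.9524321541689]] top [[42.03827441391155, 150.48106282040095], [217.73923289041932, 269.38447727651834]]
```

Emit:
arm_command(
  targets=[
    [0.005,0.005,0.14,0],
    [0.005,0.005,0.14,0],
    [0.005,0,0.12,0],
    [0,0,0,0],
    [0,0,0,0],
  ],
)

```text
time: 3.4
tool_pos: [0.4726, 0.3034, 0.0626]
tcp_rot: [0.001, 0.294, 0.956, 0.001]
contact_force: [-0.1, -0.7, -0.9]
grip_width: 0.0857
gripper_force: 0.0
```

```bash
python3 plan.py 30 .473,.304,.058,146.5
python3 - <<'E'
from h import *
s=env.capture("side")[:,:,::-1]
cv2.imwrite("pics/c3.png",crop(s,250,130,80,80,7))
P=np.array(env.observe()["tool_pos"]);y=np.radians(146);ty=np.array([np.sin(y),-np.cos(y),0])
print((proj("side",[P+.05*ty,P-.05*ty])-[250,130])*7)
E
```

```text
now [0.4726 0.3034 0.0626] 145.75 t 3.4 F [-0.06 -0.69 -0.86] w 0.0857
[-0.0, 0.005, 0.031, -0.025]
--
[[326.00043992 305.54336308]
 [233.73181221 432.9349082 ]]
```

View pics/c3.png

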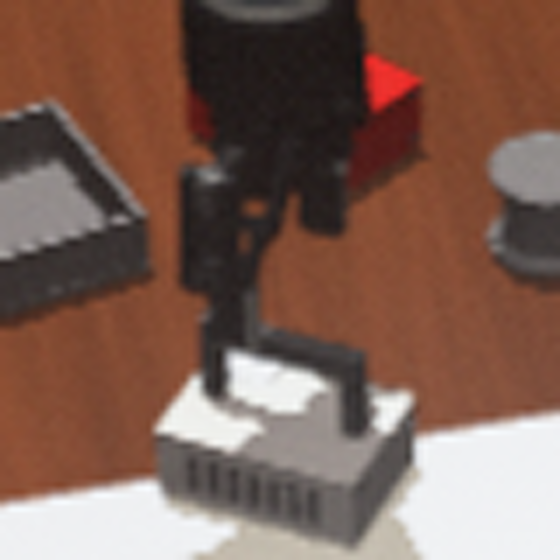

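The crop shows the near fingertip at about (240,348), well above its prediction at row ~413. The whole gripper looks about 3 cm high. I'll test this against the start picture.

```bash
python3 - <<'E'
from h import *
np.set_printoptions(precision=1,suppress=True)
P=np.array([.233,-.6062,.1968]);y=np.radians(21);ty=np.array([np.sin(y),-np.cos(y),0])
for dz in(0,.013,.045): print(dz,proj("side",[P+[0,0,dz]+.05*ty,P+[0,0,dz]-.05*ty]))
s=cv2.imread("pics/side0.png");g=cv2.cvtColor(s,cv2.COLOR_BGR2GRAY)
m=(g<45).astype(np.uint8);m[:380]=0;m[:,:190]=0;m[:,285:]=0
k,l,st,ce=cv2.connectedComponentsWithStats(m);i=1+np.argmax(st[1:,4]);print(st[i])
ys,xs=np.where(l==i)
for r in range(ys.max()-50,ys.max()+1,4):print(r,xs[ys==r].min(),xs[ys==r].max())
E
```

```text
0 [[252.6 468.6]
 [227.7 424.8]]
0.013 [[252.  465.4]
 [227.  421.4]]
0.045 [[250.6 457.2]
 [225.1 412.7]]
[ 190  380   85  100 4203]
429 207 255
433 208 257
437 209 258
441 210 259
445 212 260
449 213 261
453 214 261
457 215 263
461 217 263
465 218 265
469 219 266
473 221 268
477 222 269
```

The start picture agrees: the fingertips sit about 45 mm above the reported TCP. I'll lower carefully, since the open fingers straddle the lid in either case, and then look again.

Emit:
arm_command(
  targets=[
    [0,0.005,0.06,0],
    [0,0,0.06,0],
    [0,0,0.06,0],
    [0,0,0,0],
    [0,0,0,0],
  ],
)

```text
time: 3.95
tool_pos: [0.4718, 0.3037, 0.0338]
tcp_rot: [-0.0, 0.294, 0.956, -0.0]
contact_force: [-0.4, -0.8, 1.5]
grip_width: 0.0854
gripper_force: 0.0
```

```bash
python3 plan.py 30 .473,.304,.03,146.5
python3 - <<'E'
from h import *
s=env.capture("side")[:,:,::-1]
cv2.imwrite("pics/c4.png",crop(s,260,150,66,60,9))
P=np.array(env.observe()["tool_pos"]);y=np.radians(146);ty=np.array([np.sin(y),-np.cos(y),0])
for dz in (.013,.045):print((proj("side",[P+[0,0,dz]+.05*ty,P+[0,0,dz]-.05*ty])-[260,150])*9)
E
```

```text
now [0.4718 0.3037 0.0338] 145.76 t 3.95 F [-0.41 -0.82  1.47] w 0.0854
[-0.006, 0.006, 0.025, -0.025]
--
[[327.59762197 247.87443287]
 [209.63442844 411.98895831]]
[[325.64440853 176.88603959]
 [206.14496453 340.31173338]]
```

View pics/c4.png

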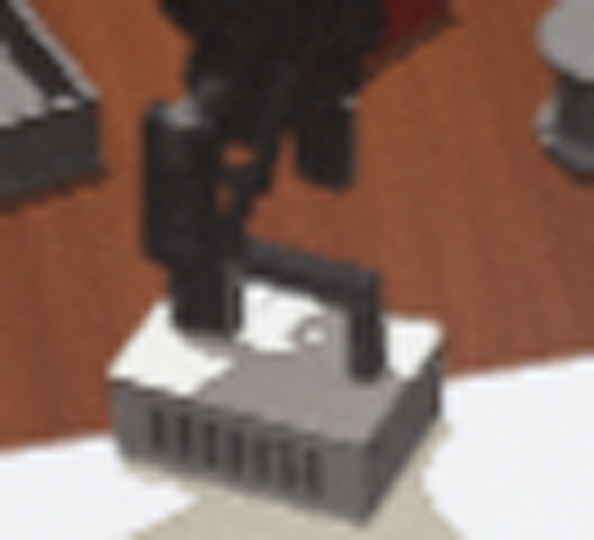

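The picture agrees with the 45 mm offset: the near tip is at (206,335), just under handle-bar height. I'll lower 8 mm more and close.

Emit:
arm_command(
  targets=[
    [-0.005,0.005,0.05,-0.02],
    [0,0,0,0],
    [0,0,0,0],
  ],
)

```text
time: 4.3
tool_pos: [0.473, 0.304, 0.0266]
tcp_rot: [-0.0, 0.289, 0.957, -0.0]
contact_force: [0.5, -0.3, 0.3]
grip_width: 0.0852
gripper_force: 0.0
```

Emit:
arm_command(
  targets=[
    [0,0,0,0],
    [0,0,0,0],
    [0,0,0,0],
    [0,0,0,0],
    [0,0,0,0],
  ],
  grip=0,
)

```text
time: 4.8
tool_pos: [0.4731, 0.304, 0.0269]
tcp_rot: [-0.0, 0.289, 0.957, -0.0]
contact_force: [-0.7, -2.1, 1.0]
grip_width: 0.0124
gripper_force: 1.0
```

Emit:
arm_command(
  targets=[
    [0,0,0,0],
    [0,0,0,0],
    [0,0,-0.1,0],
    [0,0,-0.1,0],
    [0,0,0,0],
  ],
)

```text
time: 5.3
tool_pos: [0.4755, 0.3051, 0.0602]
tcp_rot: [0.002, 0.289, 0.957, 0.002]
contact_force: [2.0, 0.5, -3.8]
grip_width: 0.0087
gripper_force: 60.0
```

```bash
python3 plan.py 45 .50,.20,.075,160 .56,.02,.07,186.3
python3 - <<'E'
from h import *
s=env.capture("side")[:,:,::-1];cv2.imwrite("pics/c5.png",crop(s,250,130,80,80,7))
E
```

```text
now [0.4755 0.3051 0.0602] 146.36 t 5.3 F [ 1.95  0.45 -3.81] w 0.0087
[-0.175, -0.164, -0.033, -0.152]
[-0.161, -0.178, -0.033, -0.152]
[-0.147, -0.19, -0.033, -0.152]
--
[-0.157, -0.198, 0.007, -0.175]
[-0.138, -0.212, 0.007, -0.175]
[-0.118, -0.224, 0.007, -0.175]
[-0.097, -0.233, 0.007, -0.175]
[-0.076, -0.241, 0.007, -0.175]
--
```

View pics/c5.png

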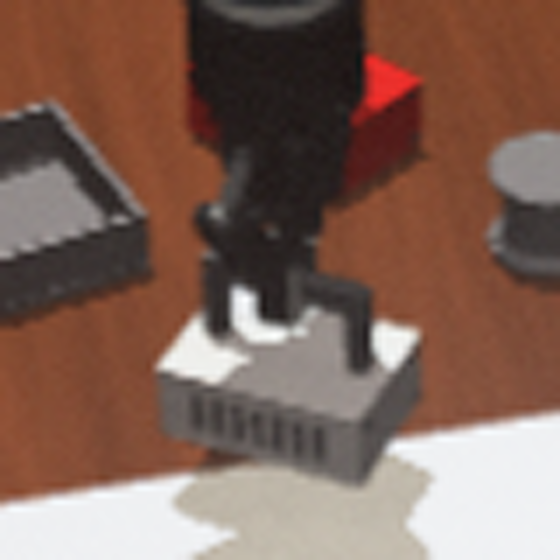

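The picture shows the housing lifted level, gripped mid-handle. Next I carry it to a standoff about 84 mm in front of the bar.

```bash
python3 plan.py 38 .51,.18,.075,163 .556,-.0133,.075,186.3 .556,-.0133,.034,186.3
```

```text
now [0.4747 0.3047 0.059 ] 146.36 t 5.35 F [-0.44 -0.37 -3.85] w 0.0088
[-0.164, -0.14, -0.027, -0.139]
[-0.154, -0.152, -0.027, -0.139]
[-0.142, -0.163, -0.027, -0.139]
[-0.13, -0.173, -0.027, -0.139]
--
[-0.112, -0.19, 0.0, -0.129]
[-0.099, -0.198, 0.0, -0.129]
[-0.085, -0.204, 0.0, -0.129]
[-0.071, -0.209, 0.0, -0.129]
[-0.057, -0.213, 0.0, -0.129]
[-0.042, -0.217, 0.0, -0.129]
--
[0.0, 0.0, 0.137, 0.0]
[0.0, 0.0, 0.137, 0.0]
--
```

Emit:
arm_command(
  targets=[
    [-0.164,-0.14,-0.027,-0.139],
    [-0.154,-0.152,-0.027,-0.139],
    [-0.142,-0.163,-0.027,-0.139],
    [-0.13,-0.173,-0.027,-0.139],
    [-0.112,-0.19,0,-0.129],
  ],
)

```text
time: 5.85
tool_pos: [0.5168, 0.146, 0.0735]
tcp_rot: [0.001, 0.112, 0.994, 0.0]
contact_force: [0.5, -0.1, -3.6]
grip_width: 0.0086
gripper_force: 60.0
```

Emit:
arm_command(
  targets=[
    [-0.099,-0.198,0,-0.129],
    [-0.085,-0.204,0,-0.129],
    [-0.071,-0.209,0,-0.129],
    [-0.057,-0.213,0,-0.129],
    [-0.042,-0.217,0,-0.129],
  ],
)

```text
time: 6.35
tool_pos: [0.5546, -0.0153, 0.0727]
tcp_rot: [-0.0, -0.056, 0.998, 0.0]
contact_force: [0.1, 0.4, -3.3]
grip_width: 0.0087
gripper_force: 60.0
```

Emit:
arm_command(
  targets=[
    [0,0,0.08,0],
    [0,0,0.08,0],
    [0,0,0,0],
    [0,0,0,0],
    [0,0,0,0],
  ],
)

```text
time: 6.85
tool_pos: [0.5548, -0.0133, 0.0492]
tcp_rot: [0.0, -0.055, 0.998, -0.0]
contact_force: [0.0, -0.1, -3.7]
grip_width: 0.0087
gripper_force: 59.9
```

```bash
python3 plan.py 20 .556,-.0133,.033,186.3
python3 - <<'E'
from h import *
for n in("top","side"):cv2.imwrite(f"pics/{n}6.png",env.capture(n)[:,:,::-1])
t=cv2.imread("pics/top6.png");s=cv2.imread("pics/side6.png")
cv2.imwrite("pics/c6.png",np.hstack([crop(t,300,170,66,80,6),crop(s,320,190,66,80,6)]))
E
```

```text
now [ 0.5548 -0.0133  0.0492] -173.67 t 6.85 F [ 0.   -0.12 -3.66] w 0.0087
[-0.008, -0.001, 0.108, 0.001]
--
```

View pics/c6.png

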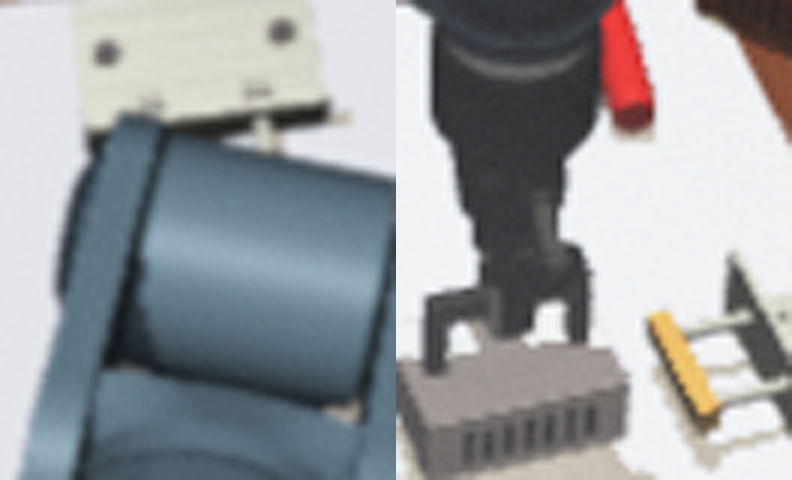

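The crop shows the housing end face square to the brass bar and about 30 mm in front of it; the bar spans (650,315) to (715,410) in the side crop. Now a numeric check of the gap.

```bash
cat > bar.py <<'E'
from h import *
def brass(s):
    hsv=cv2.cvtColor(s,cv2.COLOR_BGR2HSV);m=np.zeros(hsv.shape[:2],np.uint8);R=np.s_[230:270,350:400]
    m[R]=cv2.inRange(hsv,(12,90,120),(35,255,255))[R];return m
def back(s):
    # back (rear) top edge of bar: brass mask outer hull, top-right points, onto z=.034
    m=brass(s);r=cv2.minAreaRect(cv2.findNonZero(m));b=cv2.boxPoints(r);b=b[np.argsort(b[:,0]-0.53*b[:,1])]
    # sub-pixel: per row right-hand edge of saturation
    sat=cv2.cvtColor(s,cv2.COLOR_BGR2HSV)[:,:,1].astype(float);P=[]
    for y in range(244,256):
        x=np.where(m[y])[0]
        if len(x)<2: continue
        i=x.max();v=sat[y,i-1:i+3];h=70
        k=[j for j in range(3) if v[j]>=h>v[j+1]]
        if k: j=k[0];P.append((i-1+j+(v[j]-h)/(v[j]-v[j+1]),y))
    w=plane("side",P,.034);n=np.array([np.cos(np.radians(6.3)),np.sin(np.radians(6.3)),0])
    return np.median((w-[.639,-.004,0])@n)*1000,len(P),m.sum()//255
E
python3 - <<'E'
from bar import *
np.set_printoptions(precision=4,suppress=True)
for f in("pics/side0.png","pics/side6.png"):print(back(cv2.imread(f)))
g=lambda x,y:(320+(x-396+.5)/6-.5,190+(y+.5)/6-.5)
print("lid end corners",plane("side",[g(605,345),g(629,377)],.0625),"exp near",(.608,-.0426),"far",(.6007,.027))
E
```

```text
(np.float64(12.390877164799052), 12, np.uint64(74))
(np.float64(12.42991233395695), 12, np.uint64(75))
lid end corners [[ 0.6031 -0.016   0.0625]
 [ 0.609  -0.0385  0.0625]] exp near (0.608, -0.0426) far (0.6007, 0.027)
```

Emit:
arm_command(
  targets=[
    [0,0,0.06,0],
    [-0.06,0,0.05,0],
    [-0.06,0,0,0],
    [0,0,0,0],
    [0,0,0,0],
  ],
)

```text
time: 7.45
tool_pos: [0.573, -0.0121, 0.0327]
tcp_rot: [0.0, -0.055, 0.999, -0.0]
contact_force: [1.0, -0.4, -3.5]
grip_width: 0.0091
gripper_force: 60.0
```

```bash
python3 plan.py 10 .5813,-.0104,.033,186.3
```

```text
now [ 0.573  -0.0121  0.0327] -173.73 t 7.45 F [ 1.04 -0.38 -3.47] w 0.0091
[-0.056, 0.005, -0.002, -0.001]
--
```

Emit:
arm_command(
  targets=[
    [-0.03,0,0,0],
    [-0.03,0,0,0],
    [-0.015,0,0,0],
    [-0.01,0,0,0],
    [-0.01,0,0,0],
  ],
)

```text
time: 7.95
tool_pos: [0.5869, -0.0105, 0.0325]
tcp_rot: [-0.0, -0.055, 0.999, 0.0]
contact_force: [0.3, 0.3, -4.4]
grip_width: 0.0086
gripper_force: 60.0
```

Emit:
arm_command(
  targets=[
    [-0.01,0,0,0],
    [-0.01,0,0,0],
    [-0.01,0,0,0],
    [-0.01,0,0,0],
    [-0.01,0,0,0],
  ],
)

```text
time: 8.45
tool_pos: [0.5941, -0.0098, 0.0324]
tcp_rot: [-0.0, -0.055, 0.999, -0.0]
contact_force: [-2.2, -0.3, -2.8]
grip_width: 0.0087
gripper_force: 60.2
```

```bash
cat > chk.py <<'E'
from bar import *
from plan import pose
n=np.array([np.cos(np.radians(6.3)),np.sin(np.radians(6.3)),0]);F=[];b=[]
for i in range(3):
    s=env.capture("side")[:,:,::-1].copy();b.append(back(s)[0]-12.4);F.append(pose()[2]["contact_force"])
p,a,o=pose();print("t",o["time"],"bar in mm",np.round(b,2),"F.n",np.round(np.array(F)@n,2),"s",((p-[.639,-.004,0])@n*1000).round(1),"pose",p.round(4),round(a,2))
E
python3 chk.py
```

```text
t 8.6 bar in mm [5.1  5.14 5.12] F.n [-1.5  -2.22 -2.14] s -45.3 pose [ 0.5941 -0.0098  0.0324] -173.74
```

Emit:
arm_command(
  targets=[
    [-0.01,0,0,0],
    [-0.01,0,0,0],
    [0,0,0,0],
    [0,0,0,0],
    [0,0,0,0],
  ],
)

```text
time: 9.1
tool_pos: [0.5971, -0.0094, 0.0324]
tcp_rot: [-0.0, -0.055, 0.999, 0.0]
contact_force: [-2.8, -1.1, -3.1]
grip_width: 0.0089
gripper_force: 60.1
```

```bash
python3 chk.py
```

```text
t 9.25 bar in mm [7.89 7.88 7.85] F.n [-2.08 -2.59 -2.68] s -42.2 pose [ 0.5971 -0.0094  0.0324] -173.74
```

Emit:
arm_command(
  targets=[
    [0,0,0,0],
    [0,0,0,0],
    [0,0,0,0],
    [0,0,0,0],
    [0,0,0,0],
  ],
)

```text
time: 9.75
tool_pos: [0.5972, -0.0094, 0.0324]
tcp_rot: [-0.0, -0.055, 0.999, 0.0]
contact_force: [-2.5, -1.2, -3.0]
grip_width: 0.0086
gripper_force: 60.0
```

Emit:
arm_command(
  targets=[
    [0,0,0,0],
    [0,0,0,0],
    [0,0,0,0],
    [0,0,0,0],
    [0,0,0,0],
  ],
)

```text
time: 10.25
tool_pos: [0.5972, -0.0094, 0.0325]
tcp_rot: [-0.0, -0.055, 0.999, 0.0]
contact_force: [-2.8, -0.8, -3.4]
grip_width: 0.0085
gripper_force: 60.0
```

```bash
python3 chk.py
```

```text
t 10.4 bar in mm [8.18 8.15 8.19] F.n [-3.15 -3.32 -3.26] s -42.1 pose [ 0.5972 -0.0094  0.0324] -173.74
```

Emit:
arm_command(
  targets=[
    [0.03,0,0,0],
    [0.05,0,0,0],
    [0.08,0,0,0],
    [0.08,0,0,0],
    [0.05,0,0,0],
  ],
)

```text
time: 10.9
tool_pos: [0.5537, -0.0142, 0.0328]
tcp_rot: [0.001, -0.054, 0.999, -0.0]
contact_force: [0.8, -0.1, -4.1]
grip_width: 0.0089
gripper_force: 60.0
```

Emit:
arm_command(
  targets=[
    [0,0,0,0.1],
    [0,0,0,0.25],
    [0,0,0,0.25],
    [0,0,0,0.25],
    [0,0,0,0.25],
  ],
)

```text
time: 11.4
tool_pos: [0.5545, -0.0143, 0.033]
tcp_rot: [0.001, 0.234, 0.972, 0.0]
contact_force: [0.4, 0.1, -3.9]
grip_width: 0.0086
gripper_force: 59.9
```

Emit:
arm_command(
  targets=[
    [0,0,0,0.25],
    [0,0,0,0.25],
    [0,0,0,0.25],
    [0,0,0,0.25],
    [0,0,0,0.25],
  ],
)

```text
time: 11.9
tool_pos: [0.5546, -0.0142, 0.033]
tcp_rot: [0.001, 0.534, 0.845, 0.001]
contact_force: [-0.1, 0.0, -3.2]
grip_width: 0.0087
gripper_force: 59.9
```

Emit:
arm_command(
  targets=[
    [0,0,0,0.25],
    [0,0,0,0.25],
    [0,0,0,0.15],
    [0,0,0,0],
    [0,0,0,0],
  ],
)

```text
time: 12.4
tool_pos: [0.5543, -0.0142, 0.0328]
tcp_rot: [0.0, 0.667, 0.745, 0.0]
contact_force: [0.3, 0.1, -4.0]
grip_width: 0.0088
gripper_force: 59.9
```

```bash
python3 chk.py; python3 plan.py 10 .5943,-.0089,.033,96.3
```

```text
t 12.55 bar in mm [0.01 0.   0.05] F.n [ 1.11  0.61 -0.32] s -85.5 pose [ 0.5541 -0.0142  0.0326] 96.3
now [ 0.5541 -0.0142  0.0326] 96.3 t 12.55 F [-0.35  0.26 -3.44] w 0.0086
[0.001, 0.054, -0.001, 0.0]
[0.001, 0.054, -0.001, 0.0]
[0.001, 0.054, -0.001, 0.0]
[0.001, 0.054, -0.001, 0.0]
[0.001, 0.054, -0.001, 0.0]
--
```

Emit:
arm_command(
  targets=[
    [0,0.04,0,0],
    [0,0.07,0,0],
    [0,0.07,0,0],
    [0,0.05,0,0],
    [0,0.04,0,0],
  ],
)

```text
time: 13.05
tool_pos: [0.5954, -0.0096, 0.0325]
tcp_rot: [0.0, 0.667, 0.745, 0.0]
contact_force: [1.1, -0.0, -3.6]
grip_width: 0.0092
gripper_force: 60.0
```

Emit:
arm_command(
  targets=[
    [0,0.02,0,0],
    [0,0.012,0,0],
    [0,0.01,0,0],
    [0,0.01,0,0],
    [0,0.01,0,0],
  ],
)

```text
time: 13.55
tool_pos: [0.6034, -0.0087, 0.0324]
tcp_rot: [-0.0, 0.667, 0.745, -0.0]
contact_force: [0.1, -0.4, -3.4]
grip_width: 0.0087
gripper_force: 60.0
```

Emit:
arm_command(
  targets=[
    [0,0.01,0,0],
    [0,0.01,0,0],
    [0,0.01,0,0],
    [0,0.01,0,0],
    [0,0,0,0],
  ],
)

```text
time: 14.05
tool_pos: [0.6094, -0.0081, 0.0324]
tcp_rot: [-0.0, 0.667, 0.745, -0.0]
contact_force: [-2.1, -0.5, -2.0]
grip_width: 0.0089
gripper_force: 60.1
```

```bash
python3 chk.py
```

```text
t 14.2 bar in mm [4.05 4.06 4.1 ] F.n [-2.48 -1.91 -1.34] s -29.9 pose [ 0.6093 -0.0081  0.0325] 96.26
```

Emit:
arm_command(
  targets=[
    [0,0.01,0,0],
    [0,0.01,0,0],
    [0,0.006,0,0],
    [0,0,0,0],
    [0,0,0,0],
  ],
)

```text
time: 14.7
tool_pos: [0.6133, -0.0076, 0.0324]
tcp_rot: [-0.0, 0.667, 0.745, -0.0]
contact_force: [-2.7, -0.4, -3.5]
grip_width: 0.0089
gripper_force: 60.1
```

```bash
python3 chk.py;python3 - <<'E'
from h import *
cv2.imwrite("pics/c7.png",crop(env.capture("side")[:,:,::-1],330,190,80,80,7))
E
```

```text
t 14.85 bar in mm [8.07 8.07 8.05] F.n [-2.77 -2.94 -3.25] s -26.0 pose [ 0.6132 -0.0076  0.0324] 96.25
```

View pics/c7.png

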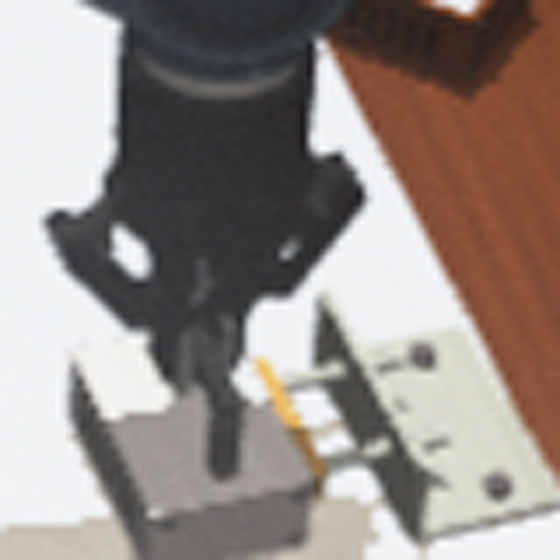

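Emit:
arm_command(
  targets=[
    [0,0,0,0],
    [0,0,0,0],
    [0,0,0,0],
    [0,0,0,0],
    [0,0,0,0],
  ],
)

```text
time: 15.4
tool_pos: [0.6133, -0.0076, 0.0324]
tcp_rot: [-0.0, 0.667, 0.745, -0.0]
contact_force: [-2.3, -0.1, -2.5]
grip_width: 0.0085
gripper_force: 60.0
```

Emit:
arm_command(
  targets=[
    [0,0,0,0],
    [0,0,0,0],
    [0,0,0,0],
    [0,0,0,0],
    [0,0,0,0],
  ],
)

```text
time: 15.9
tool_pos: [0.6133, -0.0076, 0.0324]
tcp_rot: [-0.0, 0.667, 0.745, -0.0]
contact_force: [-2.7, 0.1, -2.7]
grip_width: 0.0088
gripper_force: 60.0
```

```bash
python3 chk.py
```

```text
t 16.05 bar in mm [8.13 8.03 8.13] F.n [-3.19 -3.14 -2.26] s -25.9 pose [ 0.6133 -0.0076  0.0324] 96.25
```

The picture shows the long side face flat on the brass bar, which is pressed evenly. It has been held over 1 s at 8 mm. Next I back off and carry the housing to the mirror.

Emit:
arm_command(
  targets=[
    [0,-0.03,0,0],
    [0,-0.06,0,0],
    [0,-0.1,0,0],
    [0,-0.1,-0.1,0],
    [0,-0.03,-0.2,0],
  ],
)

```text
time: 16.55
tool_pos: [0.562, -0.0123, 0.0752]
tcp_rot: [-0.003, 0.668, 0.744, -0.001]
contact_force: [-0.1, -0.8, -4.0]
grip_width: 0.0087
gripper_force: 60.0
```

```bash
python3 plan.py 36 .56,-.05,.13,93 .46,-.28,.13,80 .4303,-.3048,.1297,78.4
```

```text
now [ 0.562  -0.0123  0.0752] 96.22 t 16.55 F [-0.05 -0.79 -3.96] w 0.0087
[-0.124, -0.02, -0.183, 0.054]
[-0.125, -0.017, -0.183, 0.054]
--
[-0.214, -0.107, -0.0, 0.062]
[-0.217, -0.1, -0.0, 0.062]
[-0.22, -0.092, -0.0, 0.062]
[-0.223, -0.085, -0.0, 0.062]
[-0.226, -0.078, -0.0, 0.062]
[-0.228, -0.071, -0.0, 0.062]
[-0.23, -0.063, -0.0, 0.062]
--
[-0.099, -0.083, 0.001, 0.027]
[-0.1, -0.082, 0.001, 0.027]
--
```

Emit:
arm_command(
  targets=[
    [-0.124,-0.02,-0.18,0.054],
    [-0.125,-0.017,-0.17,0.054],
    [-0.214,-0.107,0,0.062],
    [-0.217,-0.1,0,0.062],
    [-0.22,-0.092,0,0.062],
  ],
)

```text
time: 17.05
tool_pos: [0.5206, -0.1504, 0.1309]
tcp_rot: [0.001, 0.723, 0.691, 0.001]
contact_force: [0.5, 0.1, -4.3]
grip_width: 0.0089
gripper_force: 60.0
```

Emit:
arm_command(
  targets=[
    [-0.223,-0.085,0,0.062],
    [-0.226,-0.078,0,0.062],
    [-0.228,-0.071,0,0.062],
    [-0.23,-0.063,0,0.062],
    [-0.1,-0.083,0,0.027],
  ],
)

```text
time: 17.55
tool_pos: [0.4484, -0.2962, 0.131]
tcp_rot: [0.002, 0.772, 0.636, 0.0]
contact_force: [-0.4, 0.8, -3.5]
grip_width: 0.0088
gripper_force: 60.0
```

Emit:
arm_command(
  targets=[
    [-0.08,-0.06,0,0.027],
    [0,0,0,0],
    [0,0,0,0],
    [0,0,0,0],
    [0,0,0,0],
  ],
)

```text
time: 18.05
tool_pos: [0.4383, -0.3025, 0.13]
tcp_rot: [0.0, 0.775, 0.632, 0.0]
contact_force: [-0.1, -0.2, -4.3]
grip_width: 0.0089
gripper_force: 60.0
```

```bash
python3 plan.py 36 .4303,-.3048,.1297,78.4
```

```text
now [ 0.4383 -0.3025  0.13  ] 78.46 t 18.05 F [-0.11 -0.21 -4.33] w 0.0089
[-0.025, -0.049, 0.002, 0.002]
--
```

Emit:
arm_command(
  targets=[
    [-0.013,-0.025,0,0],
    [-0.012,-0.024,0,0],
    [0,0,0,0],
    [0,0,0,0],
    [0,0,0,0],
  ],
)

```text
time: 18.55
tool_pos: [0.4298, -0.3055, 0.13]
tcp_rot: [0.0, 0.775, 0.632, 0.0]
contact_force: [-0.1, -0.3, -3.1]
grip_width: 0.0089
gripper_force: 60.0
```

Emit:
arm_command(
  targets=[
    [0,0,0,0],
    [0,0,0,0],
    [0,0,0,0],
    [0,0,0,0],
    [0,0,0,0],
  ],
)

```text
time: 19.05
tool_pos: [0.4298, -0.3054, 0.13]
tcp_rot: [-0.0, 0.775, 0.632, 0.0]
contact_force: [-0.1, -0.0, -4.6]
grip_width: 0.0084
gripper_force: 60.0
```

```bash
python3 - <<'E'
from plan import *
p,a,o=pose();print(p,a,o["joint_velocities"].round(3),o["grip_width"],o["time"])
if np.hypot(p[0]-.4303,p[1]+.3048)<.004 and abs(p[2]-.13)<.004: print(env.close_job())
E
```

```text
[ 0.42976907 -0.30542737  0.12997833] 78.37850571250515 [ 0.001  0.001  0.001  0.001  0.    -0.001] 0.008384210061877265 19.05
the job is handed in; nothing more can be done
None
```

The job is handed in at 19 s: a short end face and then a long side face each pressed the brass bar in by about 8 mm for over a second, and the housing is held steady over the mirror with its underside about 10 cm up. The final position over the mirror rests on the arm's own readings, as I took no last picture there.

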